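# Take a roller sleeve off its rack peg and slip it over the assembly post

## Task

Lift the grey roller sleeve up and off the leaning peg of the blue rack where it hangs, and slip it over the upright post of the metal stand. Lower it, do not drop it, until it sits fully home on the stand, upright and let go. Leave the yellow wheel hanging on the other peg and do not shift the clamp block.

Things in the scene. Friction and masses are not known exactly. Their poses are not given: they have to be found in the camera images.
- sleeve: grey rubber roller sleeve, a straight tube 54 mm across and 74 mm long with a clear bore 24 mm across, 0.18 to 0.35 kg, loose. Origin: on its axis, at the end that rests on the rack; its z axis runs along the tube towards the peg's tip. At the start it hangs on one of the two rack pegs (either one), with its origin at that peg's seat.
- sleeve_mid (a point): the middle of the sleeve, on its axis, 37 mm from either end
- sleeve_rack: blue sheet-metal rack, fixed, base 100 x 190 mm, 112 mm high at the back; its panel slopes up away from the robot and carries two steel pegs, 110 mm apart along y. Origin: on the underside below the middle of the panel; x points to its back, y to the left along the row of pegs, z up. Both pegs lean 35 degrees towards the front: from seat to tip along (-0.574, 0, 0.819) in the rack's axes
- peg0_seat (a point): centre of the left peg's seat (a 38 mm steel washer at the peg's foot), 85 mm above the trolley top, at y = +55 mm in the rack's axes. The peg is 16 mm thick and 84 mm long from its seat, so about 10 mm of it stands out of the sleeve
- peg1_seat (a point): centre of the right peg's seat, likewise, at y = -55 mm in the rack's axes
- post_stand: bare metal stand, fixed: round plate 90 mm across and 12 mm thick with four small bolt heads, a round steel collar 52 mm across on top of it (its top 18 mm above the trolley top) and an upright steel post 15 mm thick that rises 50 mm above the collar, its last 10 mm tapering to 6 mm. Origin: centre of the underside, on the post's axis; z up.
- post_seat (a point): foot of the post, on its axis, at the collar's top where the sleeve's lower end has to rest; the post's tip is 50 mm above it
- fixed_bracket (a point): top of the middle of a grey bent-metal bracket with a white pad that stands fixed on the trolley in front of the rack: 64 mm high, within about 50 mm of this point on every side. Carry the sleeve over it. A heap of other fixed parts, up to 105 mm high, lies to the right of the work, behind and to the right of the stand
- wheel: yellow wheel, 62 mm across and 20 mm thick, loose, hanging on the other peg; to be left there. Origin: centre of the face that rests on the rack
- split_clamp_1: grey clamp block, 76 x 80 x 56 mm, loose on the trolley to the left; to be left alone. Origin: centre of the underside
Things that resemble listed ones, but are neither listed nor needed, are in the scene too. What is shaped like the post_stand but brown is not meant.

How it is judged:
On the way:
1. the sleeve is off its peg, held in the gripper, its middle more than 90 mm from where it hung (distance of sleeve_mid from where it was at the start of the episode above 0.09 m and contact force between the fingers and sleeve above 1 N), for 0.2 s.
At the end, for the whole second after the job is handed in: the sleeve stands over the post, its lower end on the collar (its middle 51 to 60 mm above the stand's underside), its middle within 9 mm sideways of the post's axis, upright within 7 degrees, let go and at rest; the yellow wheel and the clamp block are within 20 mm of where they were (horizontal distance between sleeve_mid and post_seat below 0.009 m and z of sleeve_mid in the frame of post_stand between 0.051 and 0.06 m and angle between the z axis of sleeve and the z axis of post_stand, either way round below 0.12 rad and linear speed of sleeve below 0.02 m/s and contact force between the fingers and sleeve below 0.1 N and distance of each of wheel, split_clamp_1 from where it was at the start of the episode below 0.02 m); the robot touches nothing.
It fails at once if the sleeve is dropped (moves faster than 0.6 m/s while no finger holds it) (linear speed of sleeve above 0.6 m/s and contact force between the fingers and sleeve below 0.1 N).
It fails at once if the yellow wheel or the clamp block is shifted by more than 20 mm (distance of any of wheel, split_clamp_1 from where it was at the start of the episode above 0.02 m).
It also fails if it takes over 38 s, if anything falls off the work surface, if the arm or the gripper's body presses on something with over 40 N, if the wrist force passes 120 N, or if a joint passes its speed limit or range.

## Robot

A 6-joint arm with a two-finger parallel gripper is mounted at the origin on a cart in front of the work surface, level with it; the furniture and walls round the work are solid. World frame = base frame: x ahead of the robot, y to its left, z up, the work surface at z = 0. Lengths are in m, angles in rad, forces in N, time in s.
With the tool pointing down it reaches from about 0.325 to 0.9 m from the base axis. Payload 6.1 kg.
Tool frame: the origin (TCP) lies midway between the tips of the shut fingers; the grasp point (between the pads) lies env.grip_point_offset behind it (env.grip_point_offset is the distance from the TCP to the grasp point, in m); y points along the fingers, x is the direction in which the jaws open and shut, and the axes are right-handed (so a half turn about y gives the same grasp; the last joint's range is limited). The gripper opens to 85 mm and grips with 20 to 120 N. Pads are 22 mm wide; open, the fingers measure 114 mm over their backs; the gripper's body (76 mm by 85 mm) begins 54 mm behind the grasp point. The pads swing forward as they close: fully open they stand 13 mm farther back than shut.
Start: joints at [-1.435, 0.22, 1.526, -0, 1.395, -0.126], TCP at [0.162, -0.604, 0.231] pointing down, gripper open.
Joint ranges: [-2.98, 2.98], [-0.91, 2.08], [0.09, 2.57], [-1.24, 4.39], [0.2, 2.65], [-2.68, 2.68]. Speed limits (rad/s): [2.57, 2.57, 3.01, 3.14, 3.14, 3.14].

## Interface

Orientations are given as a unit quaternion [w, x, y, z].
In Python, from cell import status, capture, ticket, env gives the robot as it stands. The module is installed in compiled form; this text tells all that it offers.
- The arm moves only by the shell command python3 -m creep 'ROWS' [OPENING] [FORCE]. ROWS is JSON, a list of rows, each a list of 2 entries, a list of its own where there are three numbers: the shift along the world's x, y, z as a fraction of full scale, then the turn, a rotation vector about the world's x, y, z as a fraction of full scale. A call has 1 to 10 rows; each row shifts and turns the commanded pose from where the row before left it; what a row does not reach is not made up. Full scale, the value 1, is 0.03 m for a shift and 5 degrees for a turn. A row lasts 1/10 s, in which the tool goes at most 50 mm and 8.59 degrees, less where a joint would pass 70% of its speed; a pose out of reach is approached as far as the arm can. A call with a number of a shift or a turn outside -1 to 1 is refused whole. A call with a gripper value outside its range is refused whole. OPENING is the gripper's target within -1 to 1 (fully open at 1, half-way at 0, shut at -1), set as the call begins (- or left out, the last holds). The fingers move at their own pace and stop on an object; FORCE is the grip in N (left out, the last holds). Time passes only in rows, so rows that do not move let the fingers close. It gives the time, the measured TCP pose, the force and the opening at its end, in the units of the state.
- status.observe(): the state, without advancing time (a new reading comes with each control period).
- capture(name): name is "side" or "top"; returns a dict with "img" (480x640x3 uint8, blue, green, red), "fx", "fy", "cx", "cy" (pixels), "R" (3x3) and "t" (3): a world point X has camera coordinates R X + t. Camera axes: x right, y down, z forward; pixel columns grow to the right and rows downward; lengths in m; the calibration is good to about 2 mm. A picture is of the moment at which its call begins. There is no depth.
- ticket.hand_in(): hands the job in, once; it reports no verdict.
The state is a dict: "time": time; "joint_pos": joint angles; "joint_vel": joint speeds; "joint_efforts": joint torques, N m; "eef_pos": TCP position; "ee_rot": TCP orientation; "wrist_force": force on the tool from outside, world axes, zero at the start; "torque": the same for the moment, N m; "width": opening from 0.0 (shut) to 1.0 (fully open).
Only numpy, scipy, OpenCV 4.12 (cv2) and the standard library are available. Lean on these libraries where they do the work, as an engineer would, in place of code of your own. Each camera call takes 0.05 s, during which the arm holds its last target.

## Working session

There is one attempt and no reset: what is moved stays moved. The work goes in short steps, Python scripts to look and compute and a shell command to move; the robot and the scene stay as the last step left them, time stands still between calls to the robot, and variables do not carry over. Pictures are saved under pics/ and viewed, and the job is handed in when it is done.

```bash
mkdir -p pics; ls
python3 - <<'E'
from cell import status,capture,env
import cv2,numpy as np
print(status.observe()); print(env.grip_point_offset)
for n in("side","top"):
    c=capture(n); cv2.imwrite(f"pics/{n}0.png",c["img"])
    print(n,c["fx"],c["fy"],c["cx"],c["cy"],np.round(c["R"],4).tolist(),c["t"], -np.array(c["R"]).T@c["t"])
E
```

```text
pics
{'time': 0.0, 'joint_pos': array([-1.43509692e+00,  2.21245432e-01,  1.52763612e+00,  2.00739877e-05,
        1.39467831e+00, -1.26072725e-01]), 'joint_vel': array([ 0.00141946, -0.00014697,  0.00085425, -0.00080307,  0.00083619,
       -0.00082781]), 'joint_efforts': array([-5.66265553e-04, -4.96898603e+01, -3.89394915e+01, -2.16183689e-04,
        1.10029182e-02,  2.91920003e-05]), 'eef_pos': array([ 0.16168146, -0.60309365,  0.23017404]), 'ee_rot': array([ 0.56147302, -0.56048423,  0.43095701, -0.42997852]), 'wrist_force': array([0.29938686, 0.24025309, 0.7147379 ]), 'torque': array([-0.00088047, -0.0063076 ,  0.0093954 ]), 'width': 0.9974776223982085}
0.0187
side 479.9935925598919 479.9935925598919 316.9427043724455 239.61776002308636 [[-0.976, -0.217, 0.0197], [-0.1308, 0.5113, -0.8494], [0.1743, -0.8315, -0.5274]] [0.53289931 0.1299382  1.03325049] [0.35702142 0.90839278 0.64484916]
top 492.78998565921046 492.78998565921046 327.635934486191 240.6259858055545 [[0.0011, -0.9999, 0.0102], [-0.9898, -0.0025, -0.1423], [0.1423, -0.01, -0.9898]] [0.04977199 0.56213509 1.07016294] [0.40403928 0.0618318  1.13870581]
```

View pics/side0.png

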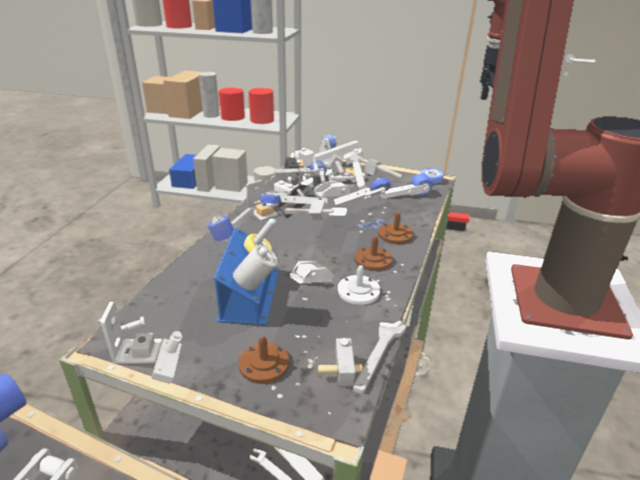

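View pics/top0.png

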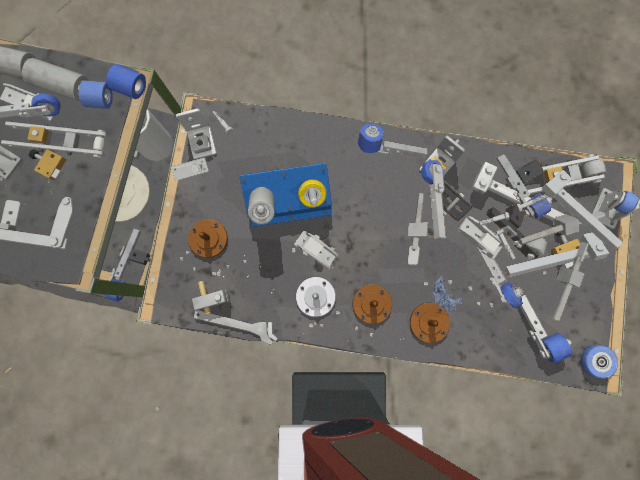

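The sleeve hangs on the left peg: top view about (261,205), side view about (255,268). The wheel is at top (312,193). The white metal stand is at top (315,297), and the bracket is at (316,249). I'll zoom in on these.

Run:
```python
import cv2
a=cv2.imread("pics/top0.png")[150:330,225:365]; cv2.imwrite("pics/topz.png",cv2.resize(a,None,fx=4,fy=4,interpolation=2)[:600+120][:720])
b=cv2.imread("pics/side0.png")[205:325,200:400]; cv2.imwrite("pics/sidez.png",cv2.resize(b,None,fx=4,fy=4,interpolation=2))
a=cv2.imread("pics/top0.png")[155:325,225:365]; cv2.imwrite("pics/topz.png",cv2.resize(a,None,fx=3.5,fy=3.5,interpolation=2))
```

```text
(no output)
```

View pics/topz.png

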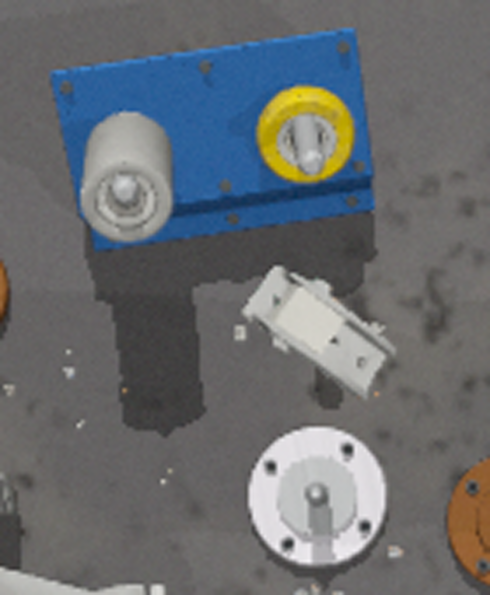

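View pics/sidez.png

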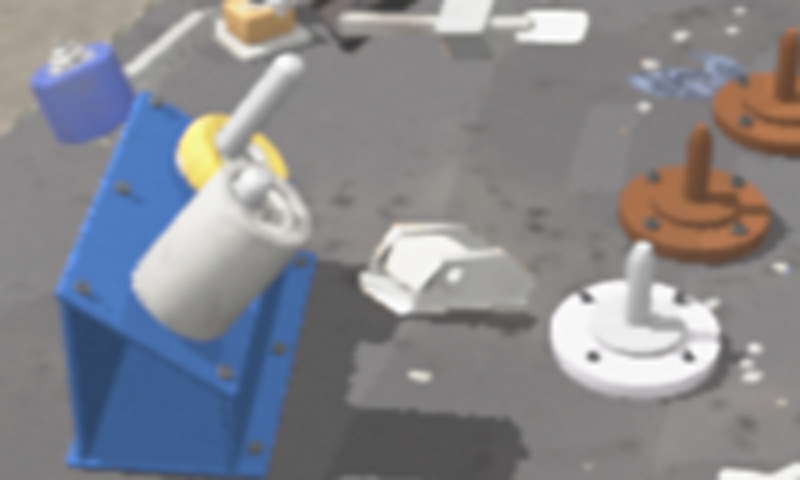

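```bash
cat > h.py <<'E'
import numpy as np,cv2
from cell import capture
def cams():
    return {n:capture(n) for n in("top","side")}
def ray(c,u,v):
    R=np.array(c["R"]);o=-R.T@np.array(c["t"])
    d=R.T@np.array([(u-c["cx"])/c["fx"],(v-c["cy"])/c["fy"],1.]);return o,d/np.linalg.norm(d)
def plane(c,p,z):
    o,d=ray(c,*p);return o+d*(z-o[2])/d[2]
def tri(ct,pt,cs,ps):
    A=np.zeros((3,3));b=np.zeros(3);rs=[ray(ct,*pt),ray(cs,*ps)]
    for o,d in rs:
        P=np.eye(3)-np.outer(d,d);A+=P;b+=P@o
    x=np.linalg.solve(A,b)
    return x,[float(np.linalg.norm((np.eye(3)-np.outer(d,d))@(x-o)))*1e3 for o,d in rs]
def proj(c,X):
    q=np.array(c["R"])@np.asarray(X)+np.array(c["t"]);return np.array([c["fx"]*q[0]/q[2]+c["cx"],c["fy"]*q[1]/q[2]+c["cy"]])
E
python3 - <<'E'
from h import *
np.set_printoptions(precision=4,suppress=True)
c=cams();T,S=c["top"],c["side"]
t0=tri(T,(261,208.4),S,(263.75,250.75));t1=tri(T,(314.1,200.7),S,(272.5,221.25));ps=tri(T,(315.6,295.3),S,(360.7,266.7))
print("peg tips",t0,t1,"post tip",ps)
print("peg spacing",np.linalg.norm(t0[0]-t1[0]),"yaw",np.degrees(np.arctan2(-(t0[0]-t1[0])[0],(t0[0]-t1[0])[1])))
hsv=cv2.cvtColor(T["img"],cv2.COLOR_BGR2HSV)
# white plate
m=((hsv[...,1]<30)&(hsv[...,2]>170)).astype(np.uint8);m[:270]=0;m[325:]=0;m[:,:285]=0;m[:,345:]=0
k=max(cv2.findContours(m,0,1)[0],key=cv2.contourArea);e=cv2.fitEllipse(cv2.convexHull(k));print("plate top",e,plane(T,e[0],.012))
hs=cv2.cvtColor(S["img"],cv2.COLOR_BGR2HSV)
# rack top edges
b=((hsv[...,0]>100)&(hsv[...,0]<120)&(hsv[...,1]>150)).astype(np.uint8);b[:150]=0;b[240:]=0;b[:,:230]=0;b[:,345:]=0
k=max(cv2.findContours(b,0,1)[0],key=cv2.contourArea);print("rack poly",cv2.approxPolyDP(cv2.convexHull(k),3,True)[:,0].tolist())
for z in(.112,):
  A=plane(T,(241,176),z);B=plane(T,(326,164),z);print("back edge",A,B,np.degrees(np.arctan2(-(A-B)[0],(A-B)[1])),np.linalg.norm(A-B))
y=((hsv[...,0]>22)&(hsv[...,0]<34)&(hsv[...,1]>120)).astype(np.uint8);y[:150]=0;y[230:]=0;y[:,:280]=0;y[:,345:]=0
print("wheel",cv2.moments(y)["m10"]/y.sum(),cv2.moments(y)["m01"]/y.sum())
E
```

```text
peg tips (array([0.6114, 0.1881, 0.1477]), [1.4457264051096956, 1.4457264051098737]) (array([0.6275, 0.0795, 0.1495]), [1.467676957458656, 1.4676769574586037]) post tip (array([0.4373, 0.0769, 0.065 ]), [1.459578881845713, 1.4595788818458284])
peg spacing 0.10984375297299288 yaw 8.40270609117208
plate top ((315.21923828125, 296.2496032714844), (38.8558464050293, 39.19382095336914), 159.93673706054688) [0.4383 0.0786 0.012 ]
rack poly [[325, 163], [331, 214], [266, 224], [247, 210], [241, 175]]
back edge [0.691  0.2372 0.112 ] [0.7184 0.0552 0.112 ] 8.536580915352042 0.18402709829921313
wheel 311.708446866485 191.5449591280654
```

```bash
cat >> h.py <<'E'
from cell import status
from scipy.spatial.transform import Rotation as Ro
np.set_printoptions(precision=4,suppress=True)
psi=np.radians(8.45)
xh=np.array([np.cos(psi),np.sin(psi),0]);yh=np.array([-np.sin(psi),np.cos(psi),0])
u=-.5736*xh+np.array([0,0,.8192])
seat0=np.array([.6551,.1946,.085])
def cur():
    s=status.observe();w,x,y,z=s["ee_rot"];return s,Ro.from_quat([x,y,z,w])
def goto(p,Y,X):
    "print needed shift/turn in rows units; Y tool axis, X jaw axis"
    s,R=cur();Rt=Ro.from_matrix(np.column_stack([X,Y,np.cross(X,Y)]))
    rv=(Rt*R.inv()).as_rotvec();d=np.asarray(p)-s["eef_pos"]
    print("t",round(s["time"],2),"pos",s["eef_pos"],"F",s["wrist_force"],"w",round(s["width"],3),"q",s["joint_pos"])
    print("shift units",d/.03,"mm",d*1e3,"turn units",np.degrees(rv)/5,"deg",np.degrees(rv))
E
python3 - <<'E'
from h import *
s,R=cur();print(R.as_matrix())
for sg in(1,-1):goto(seat0+.110*u,-u,sg*yh)
c=cams();T,S=c["top"],c["side"]
for s_ in(0,.074,.084):print(s_,[proj(k,seat0+s_*u) for k in(T,S)])
print("bracket",plane(T,(316,249),.064), "clamp",plane(T,(208,300),.056))
E
```

```text
[[ 0.2588 -0.0002  0.9659]
 [-0.9659  0.0012  0.2588]
 [-0.0012 -1.      0.0001]]
t 0.2 pos [ 0.1617 -0.6033  0.2306] F [0.2718 0.2237 0.6359] w 1.003 q [-1.4351  0.2209  1.5272 -0.      1.3947 -0.1261]
shift units [14.3665 26.2885 -1.8502] mm [430.9951 788.6563 -55.5065] turn units [-10.2464  -2.1468  33.1412] deg [-51.2322 -10.7339 165.7059]
t 0.2 pos [ 0.1617 -0.6033  0.2306] F [0.2718 0.2237 0.6359] w 1.003 q [-1.4351  0.2209  1.5272 -0.      1.3947 -0.1261]
shift units [14.3665 26.2885 -1.8502] mm [430.9951 788.6563 -55.5065] turn units [ 1.4096 -6.8586 -1.2727] deg [  7.0482 -34.293   -6.3636]
0 [array([262.1076, 195.3978]), array([241.9318, 276.1239])]
0.074 [array([261.156 , 208.5026]), array([262.1512, 251.4573])]
0.084 [array([261.0178, 210.4057]), array([265.0009, 247.9809])]
bracket [0.5399 0.0766 0.064 ] clamp [0.4285 0.3112 0.056 ]
```

```bash
r='[[0.48,0.88,0.2],[0,0,0]]'
python3 -m creep '[[[0.48,0.88,0.2],[0,0,0]],[[0.48,0.88,0.2],[0,0,0]],[[0.48,0.88,0.2],[0,0,0]],[[0.48,0.88,0.2],[0,0,0]],[[0.48,0.88,0.2],[0,0,0]],[[0.48,0.88,0.2],[0,0,0]],[[0.48,0.88,0.2],[0,0,0]],[[0.48,0.88,0.2],[0,0,0]],[[0.48,0.88,0.2],[0,0,0]],[[0.48,0.88,0.2],[0,0,0]]]' 1 40
python3 -m creep '[[[0.48,0.88,0],[0.07,-0.34,-0.06]],[[0.48,0.88,0],[0.07,-0.34,-0.06]],[[0.48,0.88,0],[0.07,-0.34,-0.06]],[[0.48,0.88,0],[0.07,-0.34,-0.06]],[[0.48,0.88,0],[0.07,-0.34,-0.06]],[[0.48,0.88,0],[0.07,-0.34,-0.06]],[[0.48,0.88,0],[0.07,-0.34,-0.06]],[[0.48,0.88,0],[0.07,-0.34,-0.06]],[[0.48,0.88,0],[0.07,-0.34,-0.06]],[[0.48,0.88,0],[0.07,-0.34,-0.06]]]'
python3 - <<'E'
from h import *
c=cams();T,S=c["top"],c["side"]
x,e=tri(T,(261,210.7),S,(266.5,256.3));print("rim",x,e,"exp",seat0+.074*u)
n=-(.8192*xh+np.array([0,0,.5736]));print("offset n,y,u mm",1e3*(x-seat0-.074*u)@np.array([n,yh,u]).T)
goto(seat0+.110*u+.004*n,-u,-yh)
E
```

```text
time: 1.3
eef_pos: [0.3061, -0.3386, 0.2916]
ee_rot: [-0.561, 0.561, -0.43, 0.431]
wrist_force: [1.1, -1.0, -0.2]
width: 1.004
time: 2.3
eef_pos: [0.4502, -0.0746, 0.2915]
ee_rot: [0.624, -0.462, 0.37, -0.51]
wrist_force: [-0.4, 0.3, -0.2]
width: 1.001
rim [0.6075 0.1891 0.1368] [2.8183818561803076, 2.818381856180227] exp [0.6131 0.1884 0.1456]
offset n,y,u mm [ 9.518   1.5976 -4.1157]
t 2.4 pos [ 0.4501 -0.0731  0.2913] F [ 0.1257 -0.3836 -0.3811] w 1.002 q [-0.4719 -0.4839  2.0788  0.19    1.3072  0.8591]
shift units [ 4.6452  8.5986 -3.9492] mm [ 139.3554  257.957  -118.4763] turn units [ 0.7265 -3.4414 -0.7054] deg [  3.6326 -17.2068  -3.5272]
```

```bash
python3 -m creep '[[[0.46,0.86,-0.39],[0.07,-0.34,-0.07]],[[0.46,0.86,-0.39],[0.07,-0.34,-0.07]],[[0.46,0.86,-0.39],[0.07,-0.34,-0.07]],[[0.46,0.86,-0.39],[0.07,-0.34,-0.07]],[[0.46,0.86,-0.39],[0.07,-0.34,-0.07]],[[0.46,0.86,-0.39],[0.07,-0.34,-0.07]],[[0.46,0.86,-0.39],[0.07,-0.34,-0.07]],[[0.46,0.86,-0.39],[0.07,-0.34,-0.07]],[[0.46,0.86,-0.39],[0.07,-0.34,-0.07]],[[0.46,0.86,-0.39],[0.07,-0.34,-0.07]]]'
python3 - <<'E'
from h import *
c=cams();T,S=c["top"],c["side"]
a=T["img"][130:280,200:400]; a=cv2.resize(a,(800,600),interpolation=2);cv2.imwrite("pics/t1.png",a)
b=S["img"][170:320,180:380]; b=cv2.resize(b,(800,600),interpolation=2);cv2.imwrite("pics/s1.png",b)
n=-(.8192*xh+np.array([0,0,.5736]))
goto(seat0+.110*u+.005*n,-u,-yh)
E
```

```text
time: 3.4
eef_pos: [0.5884, 0.1828, 0.174]
ee_rot: [0.67, -0.351, 0.303, -0.58]
wrist_force: [1.1, -0.9, -0.2]
width: 0.999
t 3.5 pos [0.5867 0.1837 0.1712] F [ 0.256  -0.7944 -0.3761] w 1.001 q [ 0.1894 -0.1364  2.1296 -0.0496  0.5479  1.6472]
shift units [0.0631 0.0338 0.0332] mm [1.8938 1.0135 0.9966] turn units [ 0.0389 -0.1029  0.0094] deg [ 0.1943 -0.5143  0.0469]
```

View pics/t1.png

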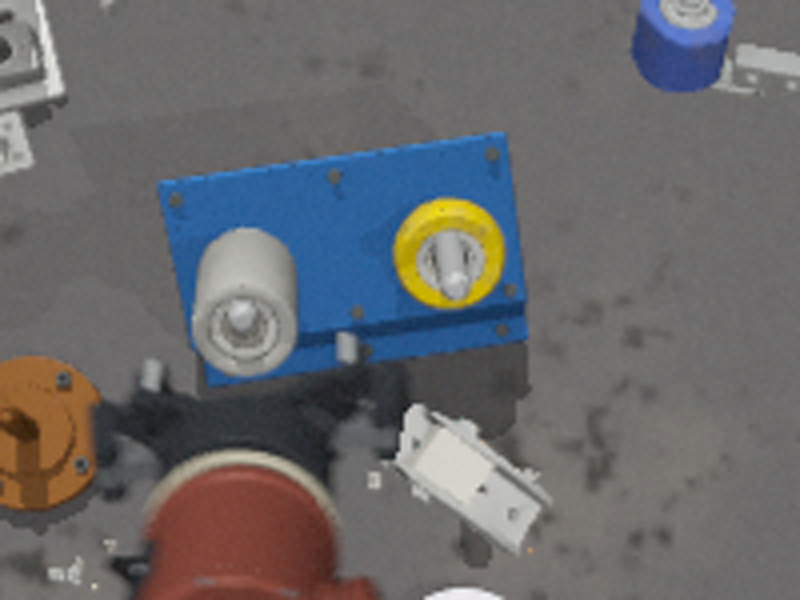

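View pics/s1.png

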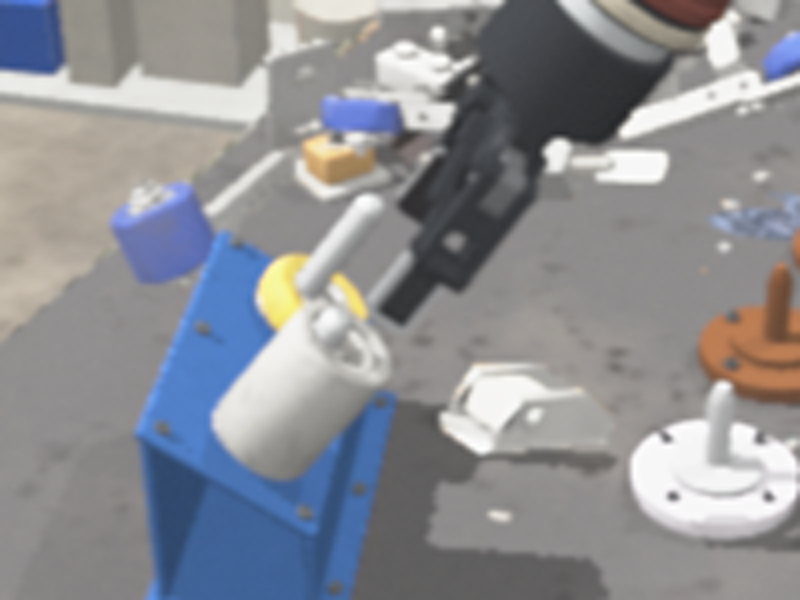

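Run:
```python
from h import *
c=cams();T,S=c["top"],c["side"]
s,R=cur();p=s["eef_pos"];Y=R.as_matrix()[:,1]
for k in(.038,.0425,.05): print(k,(proj(S,p-.013*Y+k*yh)-[180,170])*4)
print("top",(proj(T,p-.013*Y+.045*yh)-[200,130])*4,(proj(T,p-.013*Y-.045*yh)-[200,130])*4)
n=-(.8192*xh+np.array([0,0,.5736]))
for nn in(0,.004,.008):
  for s_ in(0,.074): print(nn,s_,(proj(S,seat0+s_*u+nn*n+.002*yh)-[180,170])*4,(proj(T,seat0+s_*u+nn*n+.002*yh)-[200,130])*4)
```

```text
0.038 [387.0059 301.458 ]
0.0425 [385.5609 306.8938]
0.05 [383.1235 316.0627]
top [157.3102 376.9446] [339.2324 350.9837]
0 0 [246.8939 426.9061] [244.7953 262.104 ]
0 0.074 [327.8919 328.1455] [240.7518 314.5598]
0.004 0 [253.8102 431.0841] [246.0726 268.8664]
0.004 0.074 [334.9751 332.5947] [242.1194 321.6683]
0.008 0 [260.7111 435.2528] [247.3456 275.6061]
0.008 0.074 [342.0419 337.0337] [243.4822 328.7513]
```

```bash
cat >> h.py <<'E'
n=-(.8192*xh+np.array([0,0,.5736]))
ax0=seat0+.006*n+.0025*yh
E
python3 -c "
from h import *
goto(ax0+.110*u,-u,-yh);goto(ax0+.026*u,-u,-yh)"
```

```text
t 3.6 pos [0.5873 0.1821 0.1734] F [-0.7087  0.6326 -0.4166] w 0.998 q [ 0.1862 -0.1404  2.1293 -0.0478  0.5506  1.6437]
shift units [ 0.0057  0.1646 -0.0582] mm [ 0.1705  4.9371 -1.7456] turn units [ 0.0396 -0.0839  0.022 ] deg [ 0.1979 -0.4194  0.1101]
t 3.6 pos [0.5873 0.1821 0.1734] F [-0.7087  0.6326 -0.4166] w 0.998 q [ 0.1862 -0.1404  2.1293 -0.0478  0.5506  1.6437]
shift units [ 1.5943  0.4006 -2.3519] mm [ 47.8299  12.0173 -70.5584] turn units [ 0.0396 -0.0839  0.022 ] deg [ 0.1979 -0.4194  0.1101]
```

```bash
python3 -m creep '[[[0,0.14,-0.05],[0.04,-0.08,0.02]],[[0.2,0.03,-0.285],[0,0,0]],[[0.2,0.03,-0.285],[0,0,0]],[[0.2,0.03,-0.285],[0,0,0]],[[0.2,0.03,-0.285],[0,0,0]],[[0.2,0.03,-0.285],[0,0,0]],[[0.2,0.03,-0.285],[0,0,0]],[[0.2,0.03,-0.285],[0,0,0]],[[0.2,0.03,-0.285],[0,0,0]],[[0,0,0],[0,0,0]]]'
python3 - <<'E'
from h import *
goto(ax0+.026*u,-u,-yh)
c=cams();T,S=c["top"],c["side"]
a=T["img"][130:280,200:400]; a=cv2.resize(a,(800,600),interpolation=2);cv2.imwrite("pics/t2.png",a)
b=S["img"][170:320,180:380]; b=cv2.resize(b,(800,600),interpolation=2);cv2.imwrite("pics/s2.png",b)
E
```

```text
time: 4.6
eef_pos: [0.6355, 0.1936, 0.1025]
ee_rot: [0.671, -0.349, 0.302, -0.58]
wrist_force: [0.4, 0.0, -0.1]
width: 0.998
t 4.6 pos [0.6355 0.1936 0.1025] F [ 0.3874  0.0076 -0.1256] w 0.998 q [ 0.1892  0.0984  2.0539 -0.0648  0.3798  1.667 ]
shift units [-0.0141  0.0192  0.0112] mm [-0.424   0.5758  0.3362] turn units [-0.0103 -0.0044  0.0172] deg [-0.0517 -0.0218  0.0859]
```

View pics/t2.png

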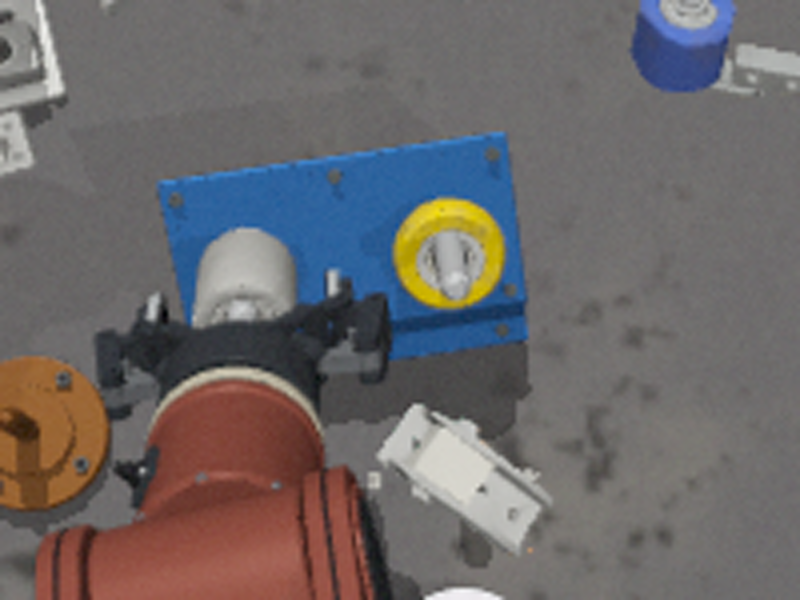

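View pics/s2.png

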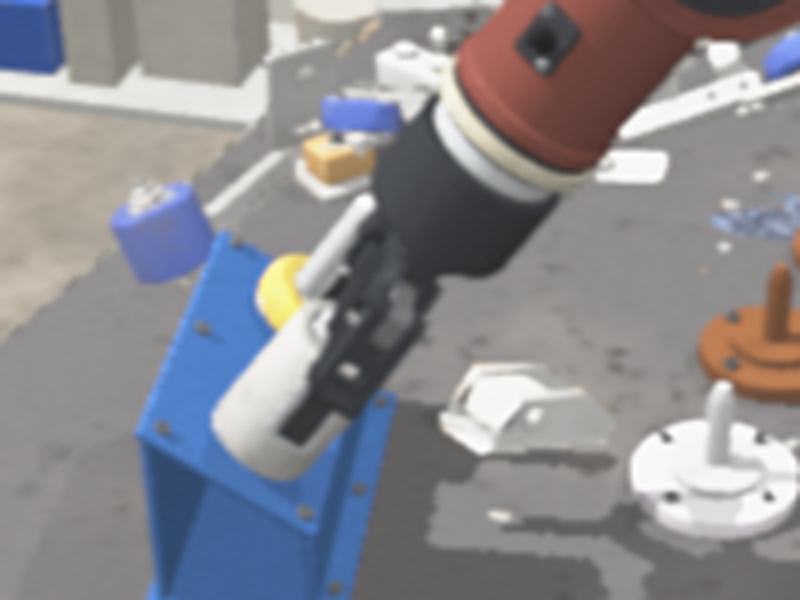

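The fingers straddle the sleeve evenly: in the top crop the pads are at x=154 and x=332, and the sleeve centre is at 246. I'll close the gripper.

```bash
python3 -m creep '[[[0,0,0],[0,0,0]],[[0,0,0],[0,0,0]],[[0,0,0],[0,0,0]],[[0,0,0],[0,0,0]],[[0,0,0],[0,0,0]],[[0,0,0],[0,0,0]],[[0,0,0],[0,0,0]],[[0,0,0],[0,0,0]]]' -1 60
python3 - <<'E'
from h import *
goto(ax0+.026*u,-u,-yh)
c=cams();T,S=c["top"],c["side"]
b=S["img"][170:320,180:380]; b=cv2.resize(b,(800,600),interpolation=2);cv2.imwrite("pics/s3.png",b)
E
```

```text
time: 5.5
eef_pos: [0.6359, 0.1937, 0.1053]
ee_rot: [0.672, -0.348, 0.301, -0.58]
wrist_force: [-5.1, -1.3, 6.0]
width: 0.618
t 5.5 pos [0.6359 0.1937 0.1053] F [-5.1423 -1.3141  6.0004] w 0.618 q [ 0.1894  0.0934  2.0544 -0.0648  0.3811  1.6669]
shift units [-0.0263  0.0138 -0.0808] mm [-0.7902  0.4129 -2.4253] turn units [-0.0169  0.0326  0.0156] deg [-0.0845  0.1629  0.0779]
```

View pics/s3.png

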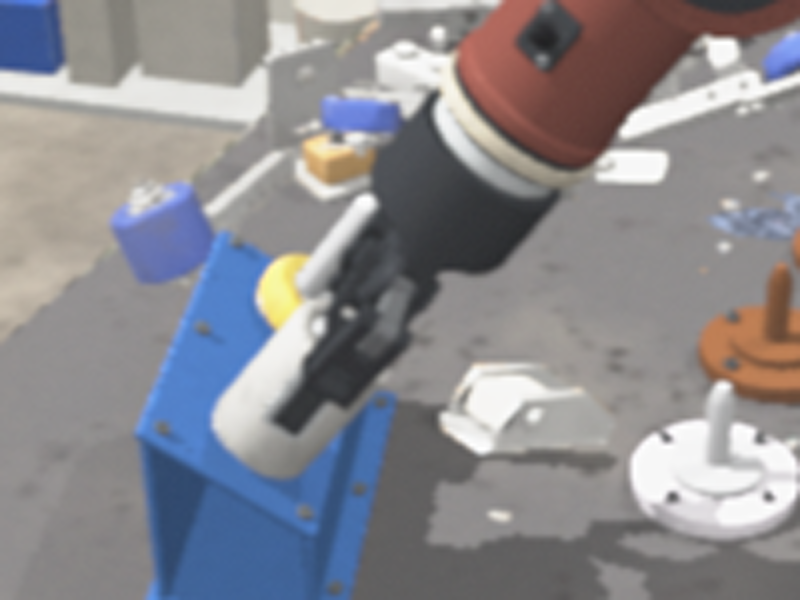

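```bash
python3 -m creep '[[[-0.03,-0.01,0.18],[0,0,0]],[[-0.19,-0.03,0.27],[0,0,0]],[[-0.19,-0.03,0.27],[0,0,0]],[[-0.19,-0.03,0.27],[0,0,0]],[[-0.19,-0.03,0.27],[0,0,0]],[[-0.19,-0.03,0.27],[0,0,0]],[[-0.19,-0.03,0.27],[0,0,0]],[[-0.19,-0.03,0.27],[0,0,0]],[[-0.19,-0.03,0.27],[0,0,0]],[[-0.19,-0.03,0.27],[0,0,0]]]'
python3 - <<'E'
from h import *
goto(ax0+.026*u,-u,-yh)
c=cams();T,S=c["top"],c["side"]
b=S["img"][140:290,180:380]; b=cv2.resize(b,(800,600),interpolation=2);cv2.imwrite("pics/s4.png",b)
E
```

```text
time: 6.6
eef_pos: [0.583, 0.1852, 0.1834]
ee_rot: [0.672, -0.348, 0.302, -0.58]
wrist_force: [0.5, -0.1, -0.6]
width: 0.619
t 6.6 pos [0.583  0.1852 0.1834] F [ 0.5072 -0.1013 -0.6029] w 0.619 q [ 0.1932 -0.168   2.1364 -0.0493  0.5612  1.6517]
shift units [ 1.7358  0.2973 -2.6846] mm [ 52.0728   8.9203 -80.5379] turn units [-0.0156  0.0224  0.0157] deg [-0.0781  0.1121  0.0787]
```

View pics/s4.png

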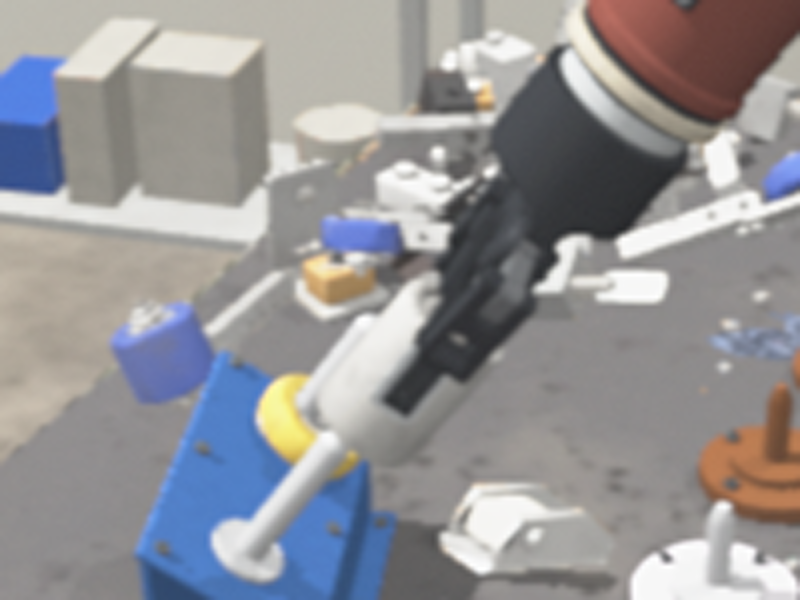

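```bash
python3 -m creep '[[[-0.29,-0.04,0.41],[0,0,0]],[[-0.29,-0.04,0.41],[0,0,0]],[[-0.29,-0.04,0.41],[0,0,0]]]'
python3 - <<'E'
from h import *
goto([.438,.078,.200],[0,0,-1],-yh)
E
```

```text
time: 7.0
eef_pos: [0.5569, 0.1816, 0.2195]
ee_rot: [0.672, -0.349, 0.302, -0.58]
wrist_force: [-0.0, -0.5, -1.6]
width: 0.615
t 7.0 pos [0.5569 0.1816 0.2195] F [-0.004  -0.5206 -1.622 ] w 0.615 q [ 0.1969 -0.2889  2.1616 -0.0464  0.658   1.6498]
shift units [-3.9648 -3.4521 -0.6489] mm [-118.9439 -103.5623  -19.4679] turn units [-1.0367  6.9361  0.0206] deg [-5.1835 34.6806  0.1032]
```

```bash
python3 -m creep '[[[-0.4,-0.34,-0.06],[-0.1,0.69,0]],[[-0.4,-0.34,-0.06],[-0.1,0.69,0]],[[-0.4,-0.34,-0.06],[-0.1,0.69,0]],[[-0.4,-0.34,-0.06],[-0.1,0.69,0]],[[-0.4,-0.34,-0.06],[-0.1,0.69,0]],[[-0.4,-0.34,-0.06],[-0.1,0.69,0]],[[-0.4,-0.34,-0.06],[-0.1,0.69,0]],[[-0.4,-0.34,-0.06],[-0.1,0.69,0]],[[-0.4,-0.34,-0.06],[-0.1,0.69,0]],[[-0.4,-0.34,-0.06],[-0.1,0.69,0]]]'
python3 -m creep '[[[0,0,0],[0,0,0]]]'
python3 - <<'E'
from h import *
goto([.438,.078,.130],[0,0,-1],-yh)
E
```

```text
time: 8.0
eef_pos: [0.4374, 0.0792, 0.2016]
ee_rot: [0.536, -0.534, 0.462, -0.463]
wrist_force: [-0.4, 0.3, -2.2]
width: 0.619
time: 8.1
eef_pos: [0.4376, 0.079, 0.2011]
ee_rot: [0.536, -0.533, 0.463, -0.463]
wrist_force: [1.3, -0.2, -2.1]
width: 0.619
t 8.1 pos [0.4376 0.079  0.2011] F [ 1.3472 -0.1908 -2.0578] w 0.619 q [-0.001  -0.2048  2.0117  0.0024  1.3318  1.4254]
shift units [ 0.014  -0.0317 -2.3713] mm [  0.4187  -0.9509 -71.1401] turn units [-0.0264  0.0331  0.0414] deg [-0.1318  0.1656  0.2072]
```

Now I'll drop to a hover with the sleeve's lower end about 25 mm above the post tip, then look.

```bash
python3 -m creep '[[[0,0,-0.4],[0,0,0]],[[0,0,-0.5],[0,0,0]],[[0,0,-0.5],[0,0,0]],[[0,0,-0.5],[0,0,0]],[[0,0,-0.4],[0,0,0]],[[0,0,0],[0,0,0]]]'
python3 - <<'E'
from h import *
goto([.438,.078,.130],[0,0,-1],-yh)
c=cams();T,S=c["top"],c["side"]
cv2.imwrite("pics/S5.png",S["img"]);cv2.imwrite("pics/T5.png",T["img"])
b=S["img"][160:310,270:470]; b=cv2.resize(b,(800,600),interpolation=2);cv2.imwrite("pics/s5.png",b)
a=T["img"][210:330,240:400]; a=cv2.resize(a,(800,600),interpolation=2);cv2.imwrite("pics/t5.png",a)
E
```

```text
time: 8.7
eef_pos: [0.4358, 0.08, 0.1302]
ee_rot: [0.536, -0.534, 0.463, -0.462]
wrist_force: [-1.0, -0.4, -2.1]
width: 0.616
t 8.7 pos [0.4358 0.08   0.1302] F [-1.0031 -0.3677 -2.0819] w 0.616 q [ 0.0011 -0.1261  2.0841  0.0032  1.1827  1.4253]
shift units [ 0.0723 -0.0682 -0.0077] mm [ 2.1696 -2.0453 -0.2313] turn units [-0.0337  0.0108  0.0239] deg [-0.1687  0.0538  0.1196]
```

View pics/s5.png

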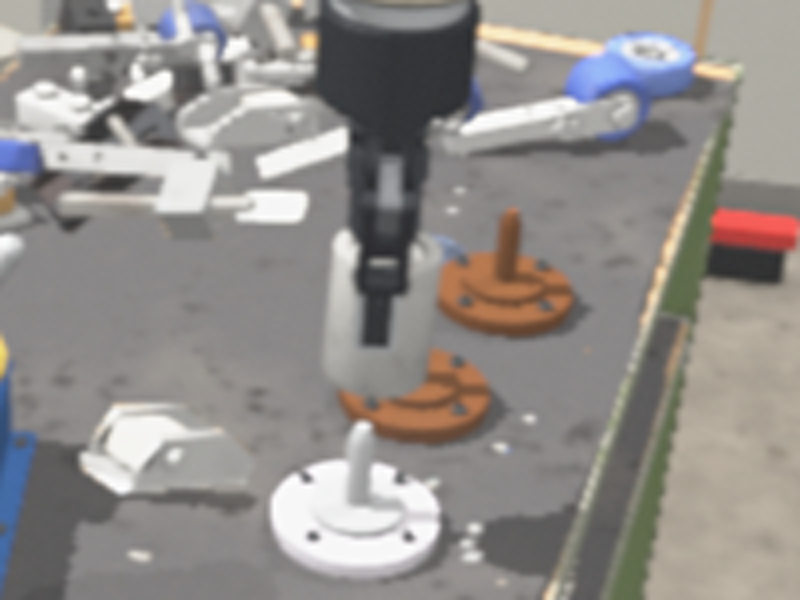

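View pics/t5.png

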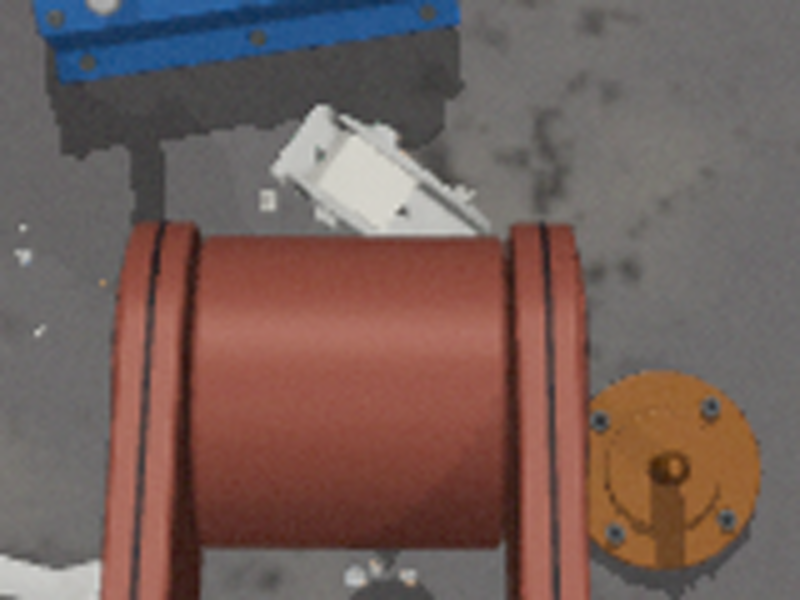

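Run:
```python
from h import *
c=cams();T,S=c["top"],c["side"]
print("post tip top-only",plane(T,(315.6,295.3),.066),)
g=cv2.GaussianBlur(cv2.cvtColor(S["img"],6),(3,3),0).astype(float)
for r in(226,232,238,244,250):
  d=np.diff(g[r,340:390]);print(r,"edges",340.5+np.argmax(d[:18]),340.5+22+np.argmin(d[22:]), (681+22+np.argmax(d[:18])+np.argmin(d[22:]))/2)
for r in(270,276,282):
  d=np.diff(g[r,345:375]);print("post",r,345.5+np.argmax(d[:14]),345.5+10+np.argmin(d[10:]))
for P in([.438,.078],[.4365,.079]):
  for z in(.03,.066,.102,.15,.176):print(P,z,proj(S,[*P,z]))
q=[cur()[0]["eef_pos"] for _ in range(3)];print(q)
```

```text
post tip top-only [0.4387 0.077  0.066 ]
226 edges 351.5 367.5 359.5
232 edges 351.5 384.5 368.0
238 edges 350.5 379.5 365.0
244 edges 349.5 375.5 362.5
250 edges 349.5 382.5 366.0
post 270 356.5 362.5
post 276 346.5 356.5
post 282 345.5 356.5
[0.438, 0.078] 0.03 [358.5029 280.2253]
[0.438, 0.078] 0.066 [359.6207 266.4558]
[0.438, 0.078] 0.102 [360.7813 252.1586]
[0.438, 0.078] 0.15 [362.3998 232.2211]
[0.438, 0.078] 0.176 [363.3125 220.9789]
[0.4365, 0.079] 0.03 [359.1294 280.5989]
[0.4365, 0.079] 0.066 [360.2602 266.8215]
[0.4365, 0.079] 0.102 [361.4344 252.5156]
[0.4365, 0.079] 0.15 [363.0719 232.5649]
[0.4365, 0.079] 0.176 [363.9953 221.3146]
[array([0.4382, 0.0798, 0.1334]), array([0.4382, 0.0798, 0.1334]), array([0.4382, 0.0798, 0.1334])]
```

Run:
```python
import cv2
b=cv2.imread("pics/S5.png")[212:292,333:413]; b=cv2.resize(b,(600,600),interpolation=cv2.INTER_CUBIC);cv2.imwrite("pics/s5b.png",b)
```

```text
(no output)
```

View pics/s5b.png

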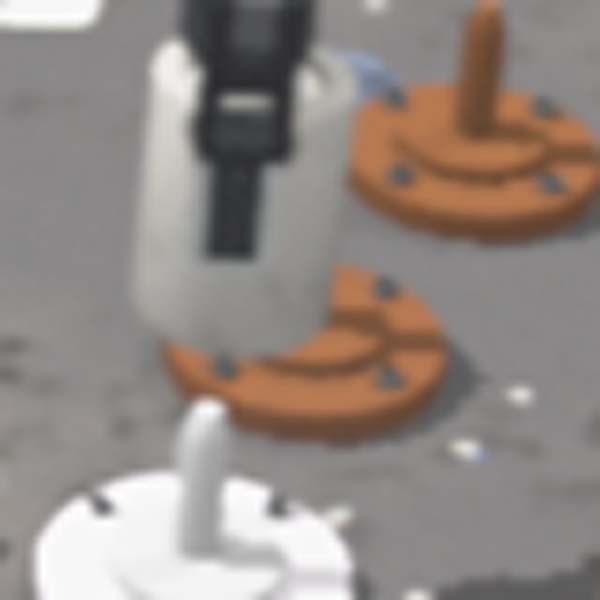

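```bash
python3 -m creep '[[[0.15,-0.03,0],[0,0,0]],[[0,0,-0.3],[0,0,0]],[[0,0,-0.3],[0,0,0]],[[0,0,-0.2],[0,0,0]],[[0,0,0],[0,0,0]]]'
python3 - <<'E'
from h import *
goto([.4415,.078,.046],[0,0,-1],-yh)
c=cams();T,S=c["top"],c["side"]
cv2.imwrite("pics/S6.png",S["img"])
b=S["img"][218:298,323:403]; b=cv2.resize(b,(600,600),interpolation=cv2.INTER_CUBIC);cv2.imwrite("pics/s6.png",b)
for z in(.076,.15):print((proj(S,[.438,.078,z])-[323,218])*7.5)
E
```

```text
time: 9.4
eef_pos: [0.4407, 0.0788, 0.107]
ee_rot: [0.536, -0.534, 0.463, -0.462]
wrist_force: [-0.2, -0.7, -1.0]
width: 0.615
t 9.4 pos [0.4407 0.0788 0.107 ] F [-0.1681 -0.6973 -1.0295] w 0.615 q [-0.0017 -0.0806  2.091   0.003   1.1301  1.4229]
shift units [ 0.0278 -0.0259 -2.0318] mm [  0.8332  -0.7763 -60.9541] turn units [-0.0315  0.0123  0.0289] deg [-0.1575  0.0617  0.1444]
[277.04   334.0392]
[295.4988 106.6585]
```

View pics/s6.png

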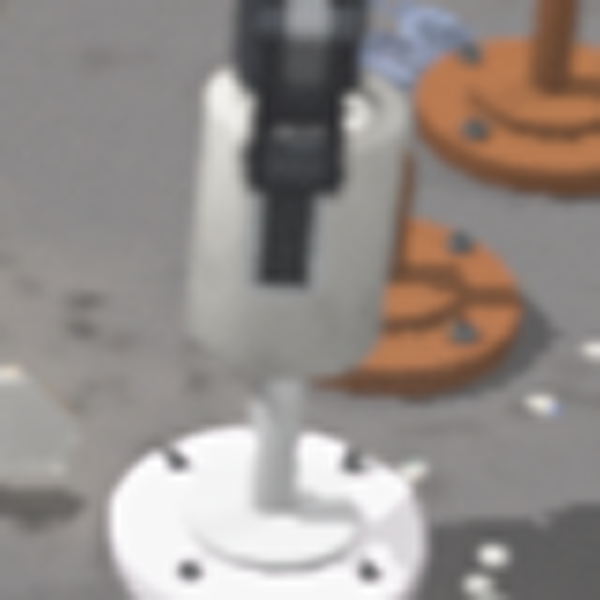

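The sleeve axis at crop x=286 lines up with the post at about 289, which is under 1 mm. Next I'll lower it and watch the wrist force.

```bash
python3 -m creep '[[[0,0,-0.15],[0,0,0]],[[0,0,-0.15],[0,0,0]],[[0,0,-0.15],[0,0,0]],[[0,0,-0.15],[0,0,0]],[[0,0,0],[0,0,0]]]'
python3 -m creep '[[[0,0,-0.15],[0,0,0]],[[0,0,-0.15],[0,0,0]],[[0,0,0],[0,0,0]]]'
python3 - <<'E'
from h import *
goto([.4415,.078,.046],[0,0,-1],-yh)
S=capture("side")
b=S["img"][218:298,323:403]; b=cv2.resize(b,(600,600),interpolation=cv2.INTER_CUBIC);cv2.imwrite("pics/s7.png",b)
E
```

```text
time: 10.0
eef_pos: [0.4412, 0.0788, 0.0897]
ee_rot: [0.536, -0.534, 0.462, -0.463]
wrist_force: [0.0, 0.3, -2.0]
width: 0.619
time: 10.3
eef_pos: [0.4414, 0.0788, 0.0808]
ee_rot: [0.536, -0.534, 0.462, -0.463]
wrist_force: [-0.5, 0.5, -2.3]
width: 0.612
t 10.3 pos [0.4414 0.0788 0.0808] F [-0.4911  0.4519 -2.2638] w 0.612 q [-0.0016 -0.0385  2.1073  0.0032  1.0699  1.4226]
shift units [ 0.0048 -0.0269 -1.1604] mm [  0.1447  -0.8057 -34.8127] turn units [-0.0317  0.0321  0.0281] deg [-0.1583  0.1607  0.1405]
```

View pics/s7.png

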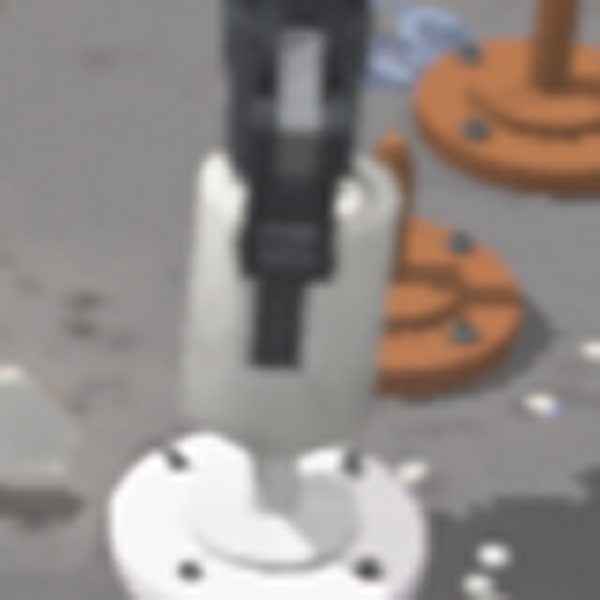

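```bash
python3 -m creep '[[[0,0,-0.15],[0,0,0]],[[0,0,-0.15],[0,0,0]],[[0,0,-0.15],[0,0,0]],[[0,0,-0.15],[0,0,0]],[[0,0,-0.1],[0,0,0]],[[0,0,-0.1],[0,0,0]],[[0,0,0],[0,0,0]]]'
python3 -m creep '[[[0,0,-0.07],[0,0,0]],[[0,0,-0.07],[0,0,0]],[[0,0,0],[0,0,0]]]'
python3 -m creep '[[[0,0,-0.07],[0,0,0]],[[0,0,0],[0,0,0]]]'
python3 - <<'E'
from h import *
goto([.4415,.078,.046],[0,0,-1],-yh)
S=capture("side")
b=S["img"][218:298,323:403]; b=cv2.resize(b,(600,600),interpolation=cv2.INTER_CUBIC);cv2.imwrite("pics/s8.png",b)
E
```

```text
time: 11.05
eef_pos: [0.4416, 0.0788, 0.0571]
ee_rot: [0.536, -0.533, 0.462, -0.463]
wrist_force: [-0.4, 0.5, -3.4]
width: 0.618
time: 11.35
eef_pos: [0.4418, 0.0788, 0.0532]
ee_rot: [0.537, -0.533, 0.462, -0.463]
wrist_force: [0.5, 0.4, -1.5]
width: 0.62
time: 11.55
eef_pos: [0.4418, 0.0788, 0.0511]
ee_rot: [0.537, -0.533, 0.462, -0.463]
wrist_force: [-0.2, 0.1, -1.8]
width: 0.615
t 11.55 pos [0.4418 0.0788 0.0511] F [-0.1518  0.053  -1.7562] w 0.615 q [-0.0016  0.0146  2.1216  0.0033  1.0015  1.4224]
shift units [-0.0108 -0.0268 -0.1695] mm [-0.3243 -0.8052 -5.0855] turn units [-0.0314  0.0447  0.0278] deg [-0.1571  0.2235  0.1388]
```

View pics/s8.png

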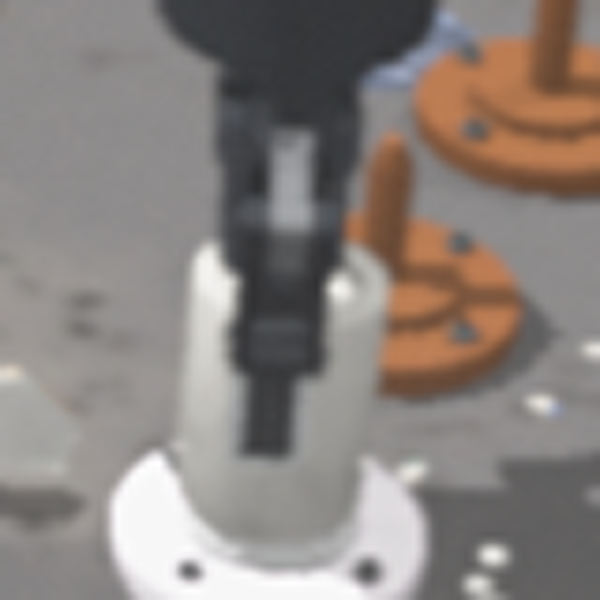

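```bash
python3 -m creep '[[[0,0,-0.07],[0,0,0]],[[0,0,0],[0,0,0]]]'
python3 -m creep '[[[0,0,-0.06],[0,0,0]],[[0,0,0],[0,0,0]]]'
```

```text
time: 11.8
eef_pos: [0.4417, 0.0788, 0.0489]
ee_rot: [0.537, -0.533, 0.462, -0.463]
wrist_force: [0.6, 0.5, -2.4]
width: 0.614
time: 12.0
eef_pos: [0.4418, 0.0788, 0.0472]
ee_rot: [0.537, -0.533, 0.462, -0.463]
wrist_force: [0.0, -0.2, -2.2]
width: 0.618
```

```bash
python3 -m creep '[[[0,0,-0.04],[0,0,0]],[[0,0,0],[0,0,0]]]'
```

```text
time: 12.2
eef_pos: [0.4421, 0.0788, 0.0467]
ee_rot: [0.537, -0.533, 0.462, -0.463]
wrist_force: [-2.6, 0.3, 4.0]
width: 0.614
```

```bash
python3 -m creep '[[[0,0,-0.02],[0,0,0]],[[0,0,0],[0,0,0]]]'
python3 - <<'E'
from h import *
S=capture("side")
b=S["img"][218:298,323:403]; b=cv2.resize(b,(600,600),interpolation=cv2.INTER_CUBIC);cv2.imwrite("pics/s9.png",b)
E
```

```text
time: 12.4
eef_pos: [0.4423, 0.0789, 0.0466]
ee_rot: [0.537, -0.533, 0.462, -0.463]
wrist_force: [-3.3, 1.0, 9.9]
width: 0.619
```

View pics/s9.png

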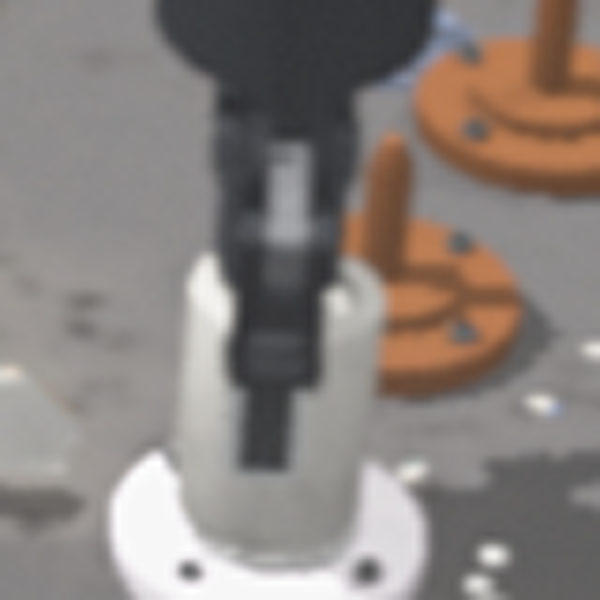

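The sleeve rests on the collar, with the wrist force up to about +10 N. I'll open the gripper and rise straight up.

```bash
python3 -m creep '[[[0,0,0],[0,0,0]],[[0,0,0],[0,0,0]],[[0,0,0],[0,0,0]],[[0,0,0],[0,0,0]],[[0,0,0],[0,0,0]],[[0,0,0],[0,0,0]]]' 1
python3 - <<'E'
from h import *
S=capture("side")
b=S["img"][178:298,303:423]; b=cv2.resize(b,(600,600),interpolation=cv2.INTER_CUBIC);cv2.imwrite("pics/s10.png",b)
E
```

```text
time: 13.05
eef_pos: [0.4419, 0.0788, 0.0455]
ee_rot: [0.537, -0.533, 0.462, -0.463]
wrist_force: [-0.7, 0.4, -0.1]
width: 1.002
```

View pics/s10.png

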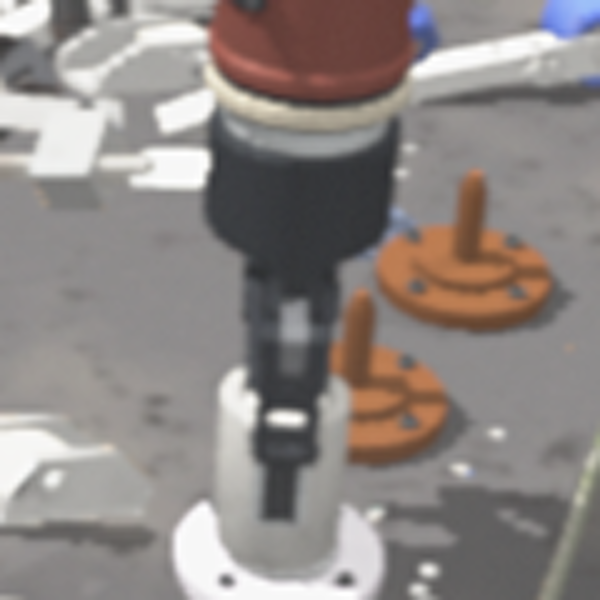

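```bash
python3 -m creep '[[[0,0,0.2],[0,0,0]],[[0,0,0.4],[0,0,0]],[[0,0,0.6],[0,0,0]],[[0,0,0.8],[0,0,0]],[[0,0,0.8],[0,0,0]],[[0,0,0.8],[0,0,0]],[[0,0,0.8],[0,0,0]],[[0,0,0.8],[0,0,0]],[[0,0,0.8],[0,0,0]]]'
python3 -m creep '[[[0,-1,0],[0,0,0]],[[0,-1,0],[0,0,0]],[[0,-1,0],[0,0,0]],[[0,-1,0],[0,0,0]],[[0,-1,0],[0,0,0]],[[0,-1,0],[0,0,0]],[[0,-1,0],[0,0,0]],[[0,-0.5,0],[0,0,0]],[[0,0,0],[0,0,0]],[[0,0,0],[0,0,0]]]'
python3 - <<'E'
from h import *
c=cams();T,S=c["top"],c["side"]
b=S["img"][190:310,200:420]; b=cv2.resize(b,(800,436),interpolation=cv2.INTER_CUBIC);cv2.imwrite("pics/s11.png",b)
a=T["img"][150:330,190:390]; a=cv2.resize(a,(660,594),interpolation=2);cv2.imwrite("pics/t11.png",a)
hsv=cv2.cvtColor(T["img"],cv2.COLOR_BGR2HSV)
y=((hsv[...,0]>22)&(hsv[...,0]<34)&(hsv[...,1]>120)).astype(np.uint8);y[:150]=0;y[230:]=0;y[:,:280]=0;y[:,345:]=0
print("wheel",cv2.moments(y)["m10"]/y.sum(),cv2.moments(y)["m01"]/y.sum())
d=cv2.absdiff(T["img"],cv2.imread("pics/top0.png")).max(2)[270:345,170:290];print("clamp region changed px",(d>40).sum())
P=[.438,.0778]
for z in(.018,.092):print(z,"expT",(proj(T,[*P,z])-[190,150])*3.3,"expS",(proj(S,[*P,z])-[200,190])*3.636)
E
```

```text
time: 14.0
eef_pos: [0.442, 0.0788, 0.2279]
ee_rot: [0.537, -0.533, 0.462, -0.463]
wrist_force: [0.2, -0.2, 0.2]
width: 0.998
time: 15.0
eef_pos: [0.4419, -0.1457, 0.2259]
ee_rot: [0.537, -0.533, 0.462, -0.463]
wrist_force: [-0.1, 0.0, -0.3]
width: 1.004
wheel 311.7295081967213 191.6120218579235
clamp region changed px 105
0.018 expT [414.2299 482.778 ] expS [575.0438 344.1408]
0.092 expT [412.5979 479.2509] expS [583.4621 240.4585]
```

View pics/s11.png

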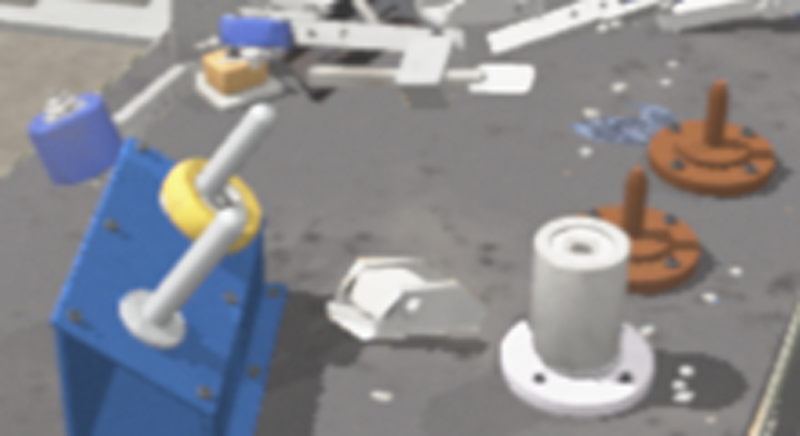

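View pics/t11.png

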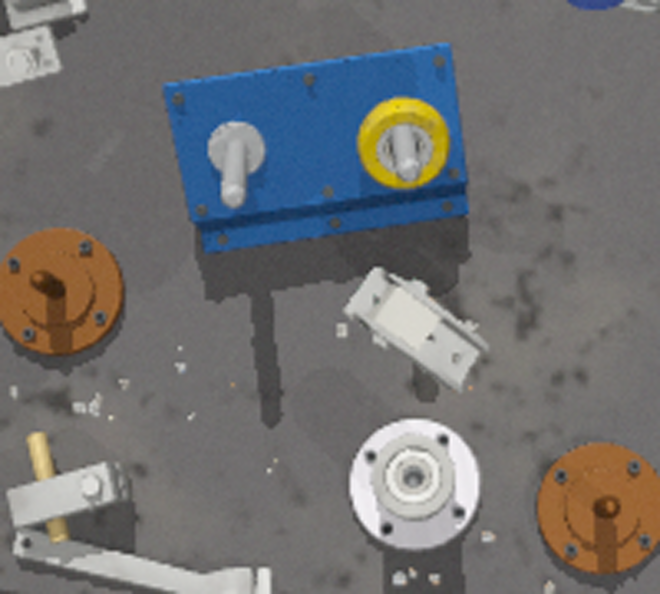

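The sleeve stands upright and flush on the collar, with its rim at top crop (413,476) against (413,479) expected. The wheel hasn't moved, and the arm is clear. Handing in.

```bash
python3 -c "
from cell import ticket,status
print(ticket.hand_in(),status.observe()['time'])"
```

```text
the job is handed in; nothing more can be done
the job is handed in; nothing more can be done
```

The sleeve is off the rack's left peg and standing over the post of the metal stand, and the job is handed in. The last clock reading before handing in was 15.0 s. No verdict is reported, so these are my own checks.

**What I did:**
- I gripped the sleeve along its own axis and drew it straight off the peg, then turned it upright over the stand.
- The side view at the hover showed it about 4 mm off in x, so I corrected that before lowering.
- I lowered it in small steps until it touched the collar (wrist force up to about 10 N). Then I opened the gripper, rose straight up and moved aside.

**Last checks:**
- **Sleeve:** both views show it upright with its lower end on the collar. In the top view its rim is within about 2 mm of where the post's axis puts it. I judged upright and seated by eye; I did not measure the tilt or the height.
- **Wheel:** it is still on its peg, and its centre in the top view moved less than 0.1 px.
- **Clamp block:** the arm was never near it. A before/after comparison of the area where I took the block to be still flagged 105 changed pixels. I put that down to shadow or edge noise and did not look further.
- **Calibration:** rays from the two cameras to the same point missed each other by about 3 to 6 mm. For the final sideways alignment I therefore compared sleeve and post in the side image alone.

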